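# Third hand at the preserving jar: hold the lid down for the clips

## Task

Two preserving jars of hazelnuts stand on the worktop: the one with the two steel clips laid in front of it is full and ready to close, the one with the teaspoon in front of it is still being filled. Take the lid that fits the ready jar from the draining mat, set it squarely in the jar's mouth and press it straight down on the rubber ring with a steady 10 newtons or so (about the weight of a one-litre carton), so that the rubber is squeezed but never crushed. Keep that up for three seconds and finish while still pressing and without letting go, so that I can snap the clips on; leave the jars standing where they are and the other lid, clips, spoon and everything else alone.

Things in the scene. Friction and masses are not known exactly. Their poses are not given: they have to be found in the camera images.
- jar_large: The large straight glass preserving jar, loose, upright, with hazelnuts: body 74 mm across; glass rim 85 mm above its foot, 60 mm across outside, mouth 52 mm inside. A black rubber ring 61 mm across lies on the rim and stands 5 mm above it (top 90 mm above the foot); a small pull tab sticks out. Its origin is the centre of its underside, z up.
- jar_small: The small straight glass preserving jar, loose, upright, with hazelnuts: body 62 mm across; glass rim 70 mm above its foot, 48 mm across outside, mouth 40 mm inside. A black rubber ring 49 mm across lies on the rim and stands 5 mm above it (top 75 mm above the foot); a small pull tab sticks out. Its origin is the centre of its underside, z up.
- lid_large: The large jar's glass lid, loose, right way up on the draining mat. Edge of the flange to grip: 64 mm across, 6 to 16 mm above its underside; bead on top to 17.5 mm. Round boss below, 46 mm across, 6 mm deep, goes loosely into the jar's mouth so the flange rests on the ring: origin then 84 mm above the jar's foot, ring unpressed. Its origin is the centre of its underside, z up.
- lid_small: The small jar's glass lid, loose, right way up on the draining mat. Edge of the flange to grip: 52 mm across, 6 to 16 mm above its underside; bead on top to 17.5 mm. Round boss below, 34 mm across, 6 mm deep, goes loosely into the jar's mouth so the flange rests on the ring: origin then 69 mm above the jar's foot, ring unpressed. Its origin is the centre of its underside, z up.
- ring_large (a joint): How far the large jar's rubber ring is squeezed down, m: 0 free, 0.004 flat against its stop. It gives like a spring, 3.5 N per mm (10 N squeezes it 2.9 mm).
- ring_small (a joint): How far the small jar's rubber ring is squeezed down, m: 0 free, 0.004 flat against its stop. It gives like a spring, 3.5 N per mm (10 N squeezes it 2.9 mm).
- clip_1: One of two loose bent-strip steel clips, each about 30 x 24 x 12 mm, lying about 4 cm apart on the worktop in front of (on the robot's side of) the jar that is ready to be closed, about 10 cm from that jar's middle and at least 14 cm from the other's. Origin: middle of its underside.
- clip_2: The other clip, the same shape, beside the first.
- teaspoon: Steel teaspoon 130 x 26 x 11 mm, lying on the worktop in front of the jar that is still being filled. Origin: centre of its underside, x along the handle.
- mat: Grey silicone draining mat 180 x 360 mm, 7 mm thick with a 8.5 mm high border, fixed, on the steel drainer; the two lids lie on it, 7 mm above the worktop. Its origin is the centre of its underside, z up.
- tumbler: bystander, loose. Clear glass tumbler 80 mm across, 91 mm tall, behind the jars. Its origin is the centre of its underside, z up.
- lime: bystander, loose. Lime, about 48 x 44 x 45 mm, near the front edge. Its origin is the centre of its underside, z up.
Things that resemble listed ones, but are neither listed nor needed, are in the scene too. Leave any purple or turquoise look-alike of the jar_small alone.

How it is judged (in metres and radians):
On the way, in this order (a step that is already met when the one before it is completed fails the run):
1. the lid that fits the ready jar is lifted off the mat (((horizontal distance between clip_1 and jar_large below 0.13 m and height (world z) of lid_large above 0.04 m and contact force between lid_large and mat below 0.05 N) or (horizontal distance between clip_1 and jar_small below 0.13 m and height (world z) of lid_small above 0.04 m and contact force between lid_small and mat below 0.05 N))), for 0.1 s.
2. it sits squarely on that jar's rubber ring and is pressed down with 7 to 14 N, without a break for 2 s (((horizontal distance between clip_1 and jar_large below 0.13 m and horizontal distance between lid_large and jar_large below 0.004 m and angle between lid_large's own z axis and vertical below 0.08 rad and angle between jar_large's own z axis and vertical below 0.05 rad and distance of jar_large from where it was at the start of the episode below 0.03 m and contact force between lid_large and jar_large between 7 and 14 N and value of joint ring_large above 0.0012 m and contact force between any of the fingers, the arm and lid_large above 4 N) or (horizontal distance between clip_1 and jar_small below 0.13 m and horizontal distance between lid_small and jar_small below 0.004 m and angle between lid_small's own z axis and vertical below 0.08 rad and angle between jar_small's own z axis and vertical below 0.05 rad and distance of jar_small from where it was at the start of the episode below 0.03 m and contact force between lid_small and jar_small between 7 and 14 N and value of joint ring_small above 0.0012 m and contact force between any of the fingers, the arm and lid_small above 4 N))), for 2 s.
At the end, for the whole second after the job is handed in: The robot still presses the fitting lid on the ready jar with 7 to 14 N, rubber squeezed over 1.2 mm; lid at rest, within 4 mm of the jar's axis and level within 0.08 rad; that jar upright and within 30 mm of its start, the other lid and jar within 20 mm of theirs (((horizontal distance between clip_1 and jar_large below 0.13 m and horizontal distance between lid_large and jar_large below 0.004 m and angle between lid_large's own z axis and vertical below 0.08 rad and angle between jar_large's own z axis and vertical below 0.05 rad and distance of jar_large from where it was at the start of the episode below 0.03 m and contact force between lid_large and jar_large between 7 and 14 N and value of joint ring_large above 0.0012 m and contact force between any of the fingers, the arm and lid_large above 4 N and distance of each of lid_small, jar_small from where it was at the start of the episode below 0.02 m and linear speed of lid_large below 0.01 m/s) or (horizontal distance between clip_1 and jar_small below 0.13 m and horizontal distance between lid_small and jar_small below 0.004 m and angle between lid_small's own z axis and vertical below 0.08 rad and angle between jar_small's own z axis and vertical below 0.05 rad and distance of jar_small from where it was at the start of the episode below 0.03 m and contact force between lid_small and jar_small between 7 and 14 N and value of joint ring_small above 0.0012 m and contact force between any of the fingers, the arm and lid_small above 4 N and distance of each of lid_large, jar_large from where it was at the start of the episode below 0.02 m and linear speed of lid_small below 0.01 m/s))); the arm keeps its last pose, push and grip.
It fails at once if the rubber is crushed: more than 22 N between a lid and a jar (contact force between any of lid_large, lid_small and jar_large above 22 N or contact force between any of lid_large, lid_small and jar_small above 22 N).
It fails at once if the other lid or the other jar is moved more than 20 mm ((horizontal distance between clip_1 and jar_large below 0.13 m and distance of any of lid_small, jar_small from where it was at the start of the episode above 0.02 m) or (horizontal distance between clip_1 and jar_small below 0.13 m and distance of any of lid_large, jar_large from where it was at the start of the episode above 0.02 m)).
It fails at once if the ready jar is moved more than 30 mm (distance of any of jar_large, jar_small from where it was at the start of the episode above 0.03 m).
It fails at once if a clip, the teaspoon, tumbler or lime is moved more than 20 mm (distance of any of clip_1, clip_2, teaspoon, tumbler, lime from where it was at the start of the episode above 0.02 m).
It also fails if it takes over 51 s, if anything falls off the work surface, if the arm or the gripper's body presses on something with over 40 N, if the wrist force passes 120 N, or if a joint passes its speed limit or range.

## Robot

A 6-joint arm with a two-finger parallel gripper is mounted at the origin on a cart in front of the work surface, level with it; the furniture and walls round the work are solid. World frame = base frame: x ahead of the robot, y to its left, z up, the work surface at z = 0. Lengths are in m, angles in degrees, forces in N, time in s.
With the tool pointing down it reaches from about 0.35 to 1 m from the base axis. Payload 7.1 kg.
Tool frame: the origin (TCP) lies midway between the tips of the shut fingers; the grasp point (between the pads) lies 19 mm behind it; z points along the fingers, y is the line along which they close (so a half turn about z gives the same grasp; the last joint's range is limited). The gripper opens to 85 mm and grips with 20 to 120 N. Pads are 22 mm wide; open, the fingers measure 114 mm over their backs; the gripper's body (76 mm by 85 mm) begins 54 mm behind the grasp point. The pads swing forward as they close: fully open they stand 13 mm farther back than shut.
Start: joints at [69.614, 24.242, 93.386, -0, 62.372, -1.089], TCP at [0.207, 0.59, 0.231] pointing down, gripper open.
Joint ranges: [-172.04, 172.04], [-51.8, 120.97], [4.93, 147.93], [-75.15, 255.16], [6.16, 154.13], [-145.62, 145.62]. Speed limits (degrees/s): [136.94, 136.94, 172.46, 180, 180, 180].

## Interface

Orientations are given as [roll, pitch, yaw] about the fixed x, y, z axes, in that order (R = Rz(yaw) Ry(pitch) Rx(roll)).
In Python, from bench import bot, viewer, nets gives the robot as it stands.
- The arm moves only by the tool apply_moves, never from a script. Its argument "plan" is a list of rows, each a list of 7 numbers: the turn, a rotation vector about the world's x, y, z in normalised numbers (1 is 180 degrees), then the shift along the world's x, y, z in shares of 100 cm (1.0 is 100 cm), then the finger opening in cm, from 0 to 8.54. A call has 1 to 10 rows; each row is the pose to reach, as a shift and turn from the pose commanded when the call began; what a row does not reach only later rows make up. A row lasts 1/10 s, in which the tool goes at most 50 mm and 8.59 degrees, less where a joint would pass 70% of its speed; a pose out of reach is approached as far as the arm can. A shift or turn number past 1, either way, is cut back to 1. A call with a gripper value outside its range is refused whole. The fingers move at their own pace and stop on an object; "squeeze" is the grip in N (left out, the last holds). Time passes only in rows, so rows that repeat a pose let the fingers close. It gives the time, the measured TCP pose, the force, the opening and the grip force at its end, in the units of the state.
- bot.state(): the state, without advancing time (a new reading comes with each control period).
- viewer.snapshot(name): name is "scene" or "top" or "wrist"; returns a dict with "pixels" (384x512x3 uint8, blue, green, red), "depth" (384x512 float32, m along the optical axis (not along the pixel's ray), 0 where there is no reading), "intrinsics" (3x3 intrinsics, pixels), "k1" (the pictures are not rectified: a ray, as slopes to the right and down, at radius r is drawn at 1 + k1 r^2 times it, then the intrinsics apply), "world_to_cam" (4x4, takes a point from world to camera coordinates). Camera axes: x right, y up, looking along -z (the intrinsics and any distortion apply to the point x, -y, -z); pixel columns grow to the right and rows downward; lengths in m; the calibration is good to about 2 mm. A picture is of the moment at which its call begins.
- bot.finish_job(): hands the job in; it is judged then, once.
Trained networks look in the newest picture that a camera, given by its name, has taken for a name from the list of things; names that differ only in an ending like _2 or _b are one class to them, and where a whole thing is asked for, a point or a joint stands for the part that bears it (a point fixed in the world has none). Each returns a list of dicts, best first, with "conf" (0 to 1); they miss things now and then, are a little off and sometimes report something else, mostly with a low value. They report only what shows in the picture. A call takes as long as a camera call. They do not tell look-alikes from the thing itself.
- nets.masks_of(camera, target): "mask" (384x512 bool, what is visible of it) and "bbox" ([left, top, right, bottom] in pixels, round what is visible of it).
- nets.spot_point(camera, target): "centre" ([row, column] in pixels: a listed point, or the origin of a listed thing).
The state is a dict: "t": time; "joint_pos": joint angles; "qvel": joint speeds; "joint_torque": joint torques, N m; "position": TCP position; "eef_rot": TCP orientation; "wrist_force": force on the tool from outside, world axes, zero at the start; "ft_torque": the same for the moment, N m; "opening": opening from 0.0 (shut) to 1.0 (fully open); "grip_force": force on a finger pad.
Only numpy, scipy, OpenCV 4.12 (cv2) and the standard library are available. Lean on these libraries where they do the work, as an engineer would, in place of code of your own. Each camera call takes 0.05 s, during which the arm holds its last target. There are 200 camera calls.

## Working session

There is one attempt and no reset: what is moved stays moved. The work goes in short steps, Python scripts to look and compute and a tool call to move; the robot and the scene stay as the last step left them, time stands still between calls to the robot, and variables do not carry over. Pictures are saved under pics/ and viewed, at most 10 in all, crops included, and the job is handed in when it is done.

Besides the shell and the picture viewer there is one more tool, called after "Emit:" by a JSON object that holds its "name" and its "arguments", one argument or row to a line. apply_moves: Moves the arm, as the interface text tells. Its arguments: {"type":"object","properties":{"plan":{"type":"array"},"squeeze":{"type":"number"}},"required":["plan"]}

```bash
mkdir -p pics; ls
cat > h.py <<'E'
import numpy as np, cv2
from bench import bot, viewer, nets
def undist(s,uv):
    K=np.array(s["intrinsics"],float)
    uv=np.atleast_2d(np.asarray(uv,float)).reshape(-1,1,2)
    return cv2.undistortPointsIter(uv,K,np.array([s["k1"],0,0,0,0.]),None,None,(3,50,1e-10)).reshape(-1,2)
def rays(s,uv):
    n=undist(s,uv); d=np.c_[n[:,0],-n[:,1],-np.ones(len(n))]
    T=np.linalg.inv(np.array(s["world_to_cam"])); return T[:3,3], d@T[:3,:3].T
def at_z(s,uv,z):
    o,d=rays(s,uv); return o+d*((z-o[2])/d[:,2])[:,None]
def by_depth(s,uv):
    o,d=rays(s,uv); uv=np.atleast_2d(uv).astype(int); z=s["depth"][uv[:,1],uv[:,0]]
    return o+d*z[:,None]   # d has unit depth
def project(s,p):
    T=np.array(s["world_to_cam"]); q=np.atleast_2d(p)@T[:3,:3].T+T[:3,3]
    x=q[:,0]/-q[:,2]; y=-q[:,1]/-q[:,2]; r2=x*x+y*y; f=1+s["k1"]*r2
    K=np.array(s["intrinsics"]); return np.c_[K[0,0]*x*f+K[0,2],K[1,1]*y*f+K[1,2]]
def mask_pts(s,m):
    r,c=np.nonzero(m&(s["depth"]>0)); return by_depth(s,np.c_[c,r])
E
python3 - <<'E'
from h import *
print(bot.state())
S={}
for c in("scene","top"):
    S[c]=s=viewer.snapshot(c); cv2.imwrite(f"pics/{c}0.png",s["pixels"])
    print(c,s["k1"],np.array(s["intrinsics"]).round(1).tolist(),np.linalg.inv(s["world_to_cam"])[:3].round(3).tolist())
    for n in "jar_large jar_small lid_large lid_small clip_1 teaspoon tumbler lime mat".split():
        for d in nets.masks_of(c,n)[:4]:
            p=mask_pts(s,d["mask"])
            print(c,n,round(d["conf"],2),np.round(d["bbox"]).tolist(), p.mean(0).round(3), np.percentile(p[:,2],95).round(3) if len(p) else 0)
im=np.hstack([S["scene"]["pixels"],S["top"]["pixels"]])
E
```

```text
pics
{'t': 0.0, 'joint_pos': array([ 6.96130204e+01,  2.42841672e+01,  9.34326441e+01,  2.60177855e-03,
        6.23709983e+01, -1.08871134e+00]), 'qvel': array([-0.03465972, -0.00674337,  0.08525878,  0.03142322,  0.03097982,
       -0.07161203]), 'joint_torque': array([ 2.86466100e-03, -5.57408381e+01, -2.81744903e+01,  1.70560652e-04,
        7.48866383e-03, -3.48243316e-05]), 'position': array([0.20632729, 0.58937842, 0.23054025]), 'eef_rot': array([-1.79912250e+02, -3.97124947e-03,  1.60700520e+02]), 'wrist_force': array([0.21802708, 0.5221563 , 0.32083063]), 'ft_torque': array([-0.03079777, -0.0288785 ,  0.01531886]), 'grip_force': 0.0, 'opening': 1.00081545821364}
scene 0.0033873690814070004 [[487.6, 0.0, 247.9], [0.0, 487.6, 183.2], [0.0, 0.0, 1.0]] [[0.824, 0.391, -0.41, 0.06], [-0.567, 0.574, -0.591, -0.674], [0.004, 0.72, 0.694, 0.968]]
scene jar_large 0.73 [170.0, 127.0, 199.0, 168.0] [0.531 0.327 0.056] 0.089
scene jar_small 0.86 [228.0, 173.0, 246.0, 208.0] [0.57  0.113 0.045] 0.074
scene jar_small 0.75 [258.0, 155.0, 281.0, 190.0] [0.673 0.105 0.046] 0.074
scene jar_sm
[... 1240 characters left out ...]
, 261.0, 253.0] [0.404 0.108 0.058] 0.077
top jar_small 0.61 [239.0, 180.0, 258.0, 203.0] [0.578 0.122 0.057] 0.077
top jar_small 0.59 [204.0, 180.0, 222.0, 198.0] [0.576 0.234 0.057] 0.077
top jar_small 0.56 [209.0, 214.0, 230.0, 232.0] [0.466 0.21  0.057] 0.076
top lid_large 0.79 [345.0, 174.0, 363.0, 187.0] [ 0.623 -0.242  0.024] 0.028
top lid_small 0.49 [300.0, 178.0, 316.0, 198.0] [ 0.604 -0.087  0.023] 0.028
top tumbler 0.68 [193.0, 126.0, 214.0, 152.0] [0.753 0.275 0.039] 0.09
top lime 0.59 [194.0, 126.0, 213.0, 153.0] [0.751 0.274 0.038] 0.088
top lime 0.43 [281.0, 234.0, 292.0, 248.0] [ 0.419 -0.01   0.039] 0.046
top mat 0.72 [276.0, 151.0, 387.0, 220.0] [ 0.616 -0.159  0.008] 0.012
```

Run:
```python
import cv2
a=cv2.imread("pics/scene0.png")[95:335,125:405]; cv2.imwrite("pics/scene0c.png",cv2.resize(a,None,fx=2.5,fy=2.5,interpolation=cv2.INTER_CUBIC))
b=cv2.imread("pics/top0.png")[110:270,150:400]; cv2.imwrite("pics/top0c.png",cv2.resize(b,None,fx=3.2,fy=3.2,interpolation=cv2.INTER_CUBIC))
```

```text
(no output)
```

View pics/scene0c.png

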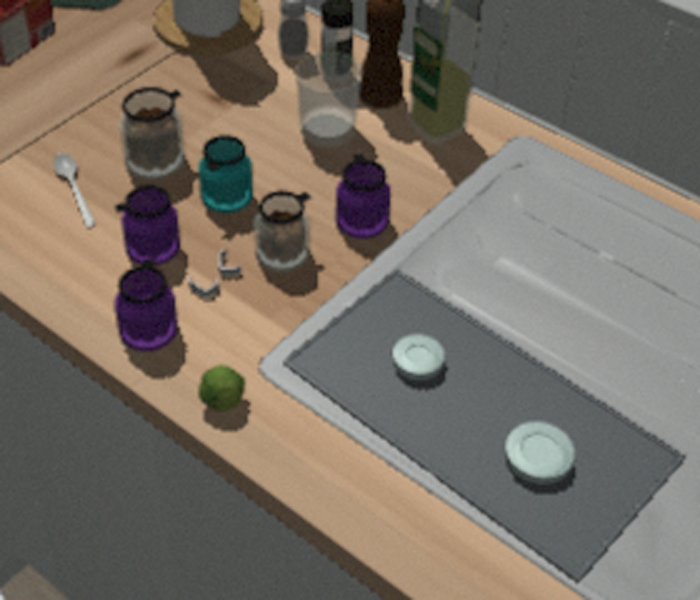

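View pics/top0c.png

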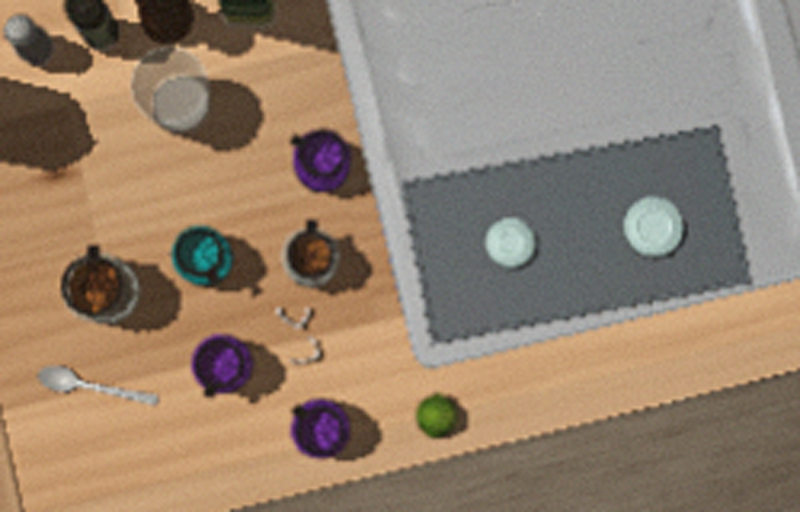

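The clear small jar at scene (238,186) and the clear large one at (184,148) are the two real jars. The purple ones at (185,182), (184,218), (270,173) and the turquoise one at (215,163) are look-alikes. The clips at scene (217,199) and (207,208) lie in front of the clear small jar, and the spoon at (154,170) lies in front of the large one. So the ready jar is the clear small jar, and lid_small is at scene (293,238); the bigger lid is at (340,275). Next I move above the jar to look with the wrist camera.

The manual's scale: shifts go in shares of 100 cm and turns go in shares of 180 degrees. Converting my numbers, -40 cm / 100 = -0.4, -36 cm / 100 = -0.36, 19.3 degrees / 180 = 0.1072.

Emit:
{"name": "apply_moves", "arguments": {
  "plan": [
    [0,0,0.0444,0.04,-0.04,0.01,8.5],
    [0,0,0.0889,0.07,-0.08,0.02,8.5],
    [0,0,0.1072,0.1,-0.12,0.03,8.5],
    [0,0,0.1072,0.13,-0.16,0.04,8.5],
    [0,0,0.1072,0.16,-0.2,0.04,8.5],
    [0,0,0.1072,0.19,-0.24,0.04,8.5],
    [0,0,0.1072,0.22,-0.28,0.04,8.5],
    [0,0,0.1072,0.25,-0.32,0.04,8.5],
    [0,0,0.1072,0.28,-0.36,0.04,8.5],
    [0,0,0.1072,0.31,-0.4,0.04,8.5]
  ]
}}

```text
t: 2.0
position: [0.5114, 0.1962, 0.2716]
eef_rot: [180.0, 0.0, -180.0]
wrist_force: [0.4, 0.9, 0.0]
opening: 0.995
grip_force: 0.0
```

Run:
```python
from h import *
st=bot.state(); print(st["t"],st["position"],st["eef_rot"],st["wrist_force"])
s=viewer.snapshot("wrist"); cv2.imwrite("pics/w1.png",s["pixels"])
T=np.linalg.inv(s["world_to_cam"]); print(T.round(3).tolist(),s["k1"],np.array(s["intrinsics"])[0])
for n in "jar_small","clip_1":
    for d in nets.masks_of("wrist",n)[:5]:
        p=mask_pts(s,d["mask"]); print(n,round(d["conf"],2),np.round(d["bbox"]),p.mean(0).round(3))
```

```text
2.0 [0.51141824 0.19620861 0.27162501] [ 1.79984773e+02  3.54500821e-02 -1.79998001e+02] [0.4448855  0.87683589 0.03759543]
[[-0.0, -0.958, -0.285, 0.438], [1.0, -0.001, 0.001, 0.196], [-0.001, -0.285, 0.958, 0.414], [0.0, 0.0, 0.0, 1.0]] -0.015258294192679895 [310.26437075   0.         253.82750551]
jar_small 0.94 [243.  97. 290. 152.] [0.461 0.211 0.058]
jar_small 0.78 [172. 255. 222. 318.] [0.673 0.117 0.051]
jar_small 0.73 [261. 181. 312. 243.] [0.57  0.235 0.053]
jar_small 0.67 [143.  35. 206.  96.] [0.401 0.111 0.055]
jar_small 0.65 [167. 186. 225. 251.] [0.574 0.125 0.053]
clip_1 0.41 [  3. 142. 139. 290.] [ 0.596 -0.077  0.007]
```

View pics/w1.png

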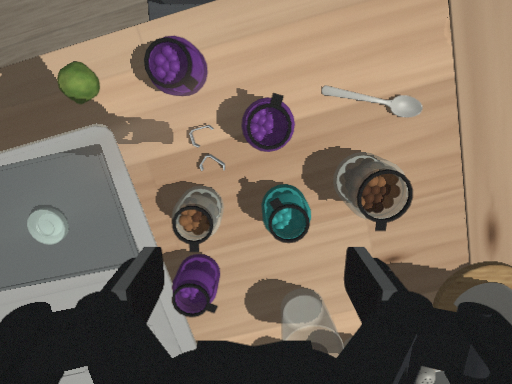

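The wrist view shows the clear jar's ring at about (193,222), with the clips at (200,132) and (211,160) on the robot side. Its tab points to +x. The lid is at (46,226). I'll move over the jar for a precise ring fit.

Converted, -7.4 cm / 100 = -0.074, 6 cm / 100 = 0.06.

Emit:
{"name": "apply_moves", "arguments": {
  "plan": [
    [0,0,0,0.03,-0.04,-0.02,8.5],
    [0,0,0,0.06,-0.074,-0.03,8.5],
    [0,0,0,0.06,-0.074,-0.03,8.5],
    [0,0,0,0.06,-0.074,-0.03,8.5]
  ]
}}

```text
t: 2.55
position: [0.57, 0.1243, 0.2407]
eef_rot: [180.0, -0.1, 179.9]
wrist_force: [0.3, 0.5, -0.0]
opening: 0.994
grip_force: 0.0
```

```bash
cat >> h.py <<'E'
from scipy.optimize import least_squares
def circ(p,r=None):
    c0=np.r_[p[:,:2].mean(0)]
    f=lambda c: np.hypot(p[:,0]-c[0],p[:,1]-c[1])-(c[2] if r is None else r)
    x0=c0 if r is not None else np.r_[c0,.025]
    return least_squares(f,x0,loss="soft_l1",f_scale=.001).x
def outline(s,mask,z):
    "outer contour of mask, rays met with plane z"
    c=max(cv2.findContours(mask.astype(np.uint8),cv2.RETR_EXTERNAL,cv2.CHAIN_APPROX_NONE)[0],key=cv2.contourArea)
    return at_z(s,cv2.convexHull(c)[:,0,:].astype(float) if 0 else c[:,0,:].astype(float),z)
def near(cam,xy,zlo,zhi,R):
    s=viewer.snapshot(cam); H,W=s["depth"].shape
    v,u=np.mgrid[:H,:W]; P=by_depth(s,np.c_[u.ravel(),v.ravel()]).reshape(H,W,3)
    m=(s["depth"]>0)&(np.hypot(P[...,0]-xy[0],P[...,1]-xy[1])<R)&(P[...,2]>zlo)&(P[...,2]<zhi)
    return s,P,m
E
python3 - <<'E'
from h import *
st=bot.state(); print(st["t"],st["position"],st["eef_rot"],st["wrist_force"])
s,P,m=near("wrist",(.574,.122),.068,.085,.045)
cv2.imwrite("pics/w2.png",cv2.resize(s["pixels"],(768,576))); p=P[m]
print("pts",len(p),p.mean(0),np.percentile(p[:,2],[5,50,95]))
o=outline(s,m,np.median(p[:,2])); print("outline free",circ(o),"r fixed",circ(o,.0245), "depth fit", circ(p))
dark=(s["pixels"].max(2)<60)&m; print(dark.sum(), circ(P[dark]))
r,c=np.nonzero(m); print(c.min(),c.max(),r.min(),r.max())
E
```

```text
2.55 [0.57000757 0.12429246 0.24074003] [ 1.79987689e+02 -8.48015342e-02  1.79949070e+02] [ 0.28904697  0.47108478 -0.03624792]
pts 720 [0.58273665 0.12212578 0.0738145 ] [0.06978467 0.07429389 0.07583215]
outline free [0.57795246 0.12214569 0.02418119] r fixed [0.57812884 0.12213588] depth fit [0.57768808 0.12215212 0.022423  ]
547 [0.57758606 0.1221913  0.02237977]
229 276 161 215
```

View pics/w2.png

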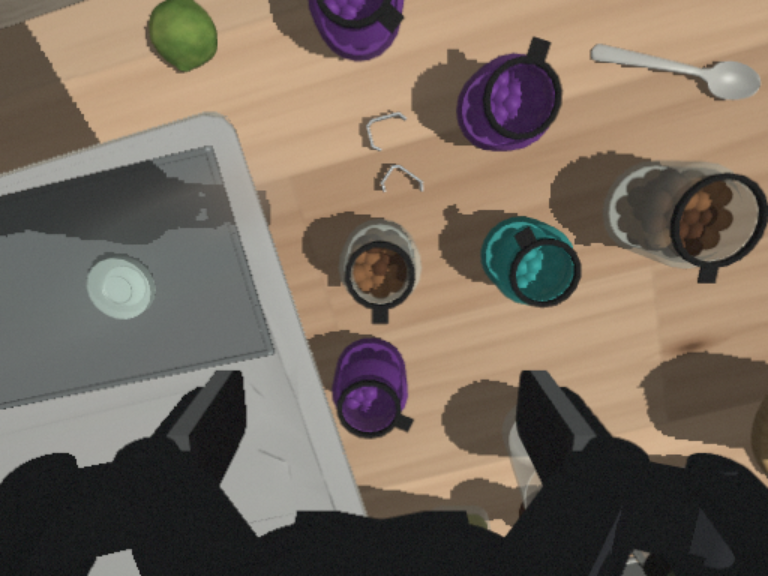

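This enlarged view confirms it: the clear jar with nuts (ring at (380,273) in the 768-wide picture) has both clips in front of it at (385,128) and (402,180). Ring centre is (0.578, 0.122), top about 0.0745. Next I look at the lid.

Converted, -21.2 cm / 100 = -0.212, -20 cm / 100 = -0.2.

Emit:
{"name": "apply_moves", "arguments": {
  "plan": [
    [0,0,0,0.01,-0.05,-0.01,8.5],
    [0,0,0,0.02,-0.1,-0.02,8.5],
    [0,0,0,0.03,-0.15,-0.04,8.5],
    [0,0,0,0.03,-0.2,-0.05,8.5],
    [0,0,0,0.03,-0.212,-0.05,8.5],
    [0,0,0,0.03,-0.212,-0.05,8.5],
    [0,0,0,0.03,-0.212,-0.05,8.5]
  ]
}}

```text
t: 3.3
position: [0.6003, -0.0865, 0.1918]
eef_rot: [180.0, 0.0, -180.0]
wrist_force: [-0.3, 1.0, -0.1]
opening: 0.99
grip_force: 0.0
```

Run:
```python
from h import *
st=bot.state(); print(st["t"],st["position"],st["eef_rot"],st["wrist_force"])
s,P,m=near("wrist",(.604,-.089),.016,.035,.045)
cv2.imwrite("pics/w3.png",s["pixels"]); p=P[m]
print("pts",len(p),p.mean(0),np.percentile(p[:,2],[5,50,95]))
o=outline(s,m,np.median(p[:,2])); print("outline free",circ(o),"r fixed",circ(o,.026))
for d in nets.masks_of("wrist","lid_small")[:2]:
    o=outline(s,d["mask"],np.median(p[:,2])-.002); print(d["conf"],circ(o))
r,c=np.nonzero(m); print(c.min(),c.max(),r.min(),r.max())
```

```text
3.3 [ 0.60031246 -0.08652738  0.19182229] [ 1.79972702e+02  2.28889204e-02 -1.79964455e+02] [-0.2834269   0.98760763 -0.13088312]
pts 1929 [ 0.5998584  -0.09000613  0.02353244] [0.02201229 0.02357631 0.02514288]
outline free [ 0.60027645 -0.09000279  0.02533951] r fixed [ 0.60027786 -0.08999675]
0.64 [ 0.60072111 -0.08999627  0.02583959]
0.38 [ 0.62298501 -0.24347388  0.03323272]
227 276 151 200
```

Converted, -18.4 cm / 100 = -0.184, -18 cm / 100 = -0.18.

Emit:
{"name": "apply_moves", "arguments": {
  "plan": [
    [0,0,0,0,-0.0035,-0.04,8.5],
    [0,0,0,0,-0.0035,-0.08,8.5],
    [0,0,0,0,-0.0035,-0.12,8.5],
    [0,0,0,0,-0.0035,-0.15,8.5],
    [0,0,0,0,-0.0035,-0.17,8],
    [0,0,0,0,-0.0035,-0.18,7.5],
    [0,0,0,0,-0.0035,-0.184,7],
    [0,0,0,0,-0.0035,-0.184,6.5],
    [0,0,0,0,-0.0035,-0.184,6.2],
    [0,0,0,0,-0.0035,-0.184,6.2]
  ],
  "squeeze": 30
}}

```text
t: 4.4
position: [0.6013, -0.0915, 0.0086]
eef_rot: [-180.0, 0.1, -180.0]
wrist_force: [-0.2, -0.1, -0.1]
opening: 0.726
grip_force: 0.0
```

Run:
```python
from h import *
st=bot.state(); print(st["t"],st["position"],st["wrist_force"])
s=viewer.snapshot("wrist"); cv2.imwrite("pics/w4.png",cv2.resize(s["pixels"][130:370,90:430],None,fx=2.2,fy=2.2))
```

```text
4.4 [ 0.6012861  -0.09151939  0.00859133] [-0.15707221 -0.13478934 -0.13529311]
```

View pics/w4.png

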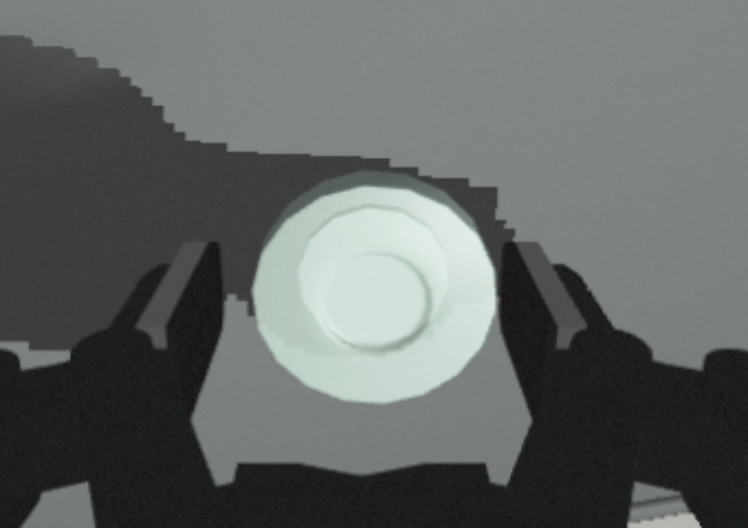

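The lid is between the open pads, but nearer the right one: gap about 30 px left, 6 px right. I'll recheck the lid centre and shift before closing.

Run:
```python
from h import *
st=bot.state(); print(st["t"],st["position"],st["eef_rot"])
s,P,m=near("wrist",(.601,-.09),.019,.028,.027)
T=np.linalg.inv(s["world_to_cam"]); print(T[:3,3]-st["position"])
p=P[m&(s["pixels"].min(2)>90)]; print(len(p),np.percentile(p[:,2],[5,50,95]))
mm=(m&(s["pixels"].min(2)>90)); print(circ(outline(s,mm,.023)), circ(outline(s,mm,.023),.026), P[mm][:,:2].min(0),P[mm][:,:2].max(0))
print(project(s,[[.6,-.09,.023]]))
# finger tip edges at a row in view, via depth, y extents
r=300
for row in (250,270,290):
    z=P[row]; f=(s["pixels"][row].max(1)<60); ys=z[f]; print(row,[tuple(q.round(4)) for q in (ys[ys[:,1]<-.09][-1:].tolist() and [ys[ys[:,1]<-.09][np.argmax(ys[ys[:,1]<-.09][:,1])],ys[ys[:,1]>-.09][np.argmin(ys[ys[:,1]>-.09][:,1])]])])
```

```text
4.45 [ 0.60113433 -0.09161489  0.00843948] [-1.79981305e+02  1.02890307e-01 -1.79997276e+02]
[-0.07330619 -0.00034686  0.14239522]
8696 [0.02225427 0.02361221 0.02494258]
[ 0.60048732 -0.08946048  0.02555695] [ 0.60049646 -0.08944297] [ 0.57503714 -0.11534452] [ 0.62722747 -0.06409049]
[[258.57993581 264.86036064]]
250 [(np.float64(0.5278), np.float64(-0.092), np.float64(0.1508)), (np.float64(0.59), np.float64(-0.0615), np.float64(0.0277))]
270 [(np.float64(0.5971), np.float64(-0.1231), np.float64(0.0326)), (np.float64(0.5895), np.float64(-0.0615), np.float64(0.0455))]
290 [(np.float64(0.5278), np.float64(-0.092), np.float64(0.1508)), (np.float64(0.6046), np.float64(-0.0614), np.float64(0.0361))]
```

Converted, 0.25 cm / 100 = 0.0025.

Emit:
{"name": "apply_moves", "arguments": {
  "plan": [
    [0,0,0,0,0.0025,0,6.2],
    [0,0,0,0,0.0025,0,6.2],
    [0,0,0,0,0.0025,0,5.6],
    [0,0,0,0,0.0025,0,5.2],
    [0,0,0,0,0.0025,0,4.8],
    [0,0,0,0,0.0025,0,4.2],
    [0,0,0,0,0.0025,0,4],
    [0,0,0,0,0.0025,0,4]
  ],
  "squeeze": 60
}}

```text
t: 5.3
position: [0.6004, -0.0889, 0.0079]
eef_rot: [180.0, -0.0, -180.0]
wrist_force: [-1.4, 1.2, 5.4]
opening: 0.58
grip_force: 60.8
```

Converted, 12 cm / 100 = 0.12, 9 cm / 100 = 0.09.

Emit:
{"name": "apply_moves", "arguments": {
  "plan": [
    [0,0,0,0,0,0.005,4],
    [0,0,0,0,0,0.02,4],
    [0,0,0,0,0,0.05,4],
    [0,0,0,0,0,0.09,4],
    [0,0,0,0,0,0.12,4],
    [0,0,0,0,0,0.12,4],
    [0,0,0,0,0,0.12,4]
  ]
}}

```text
t: 6.0
position: [0.6008, -0.0891, 0.1287]
eef_rot: [-180.0, 0.1, 180.0]
wrist_force: [-0.5, 0.4, -1.2]
opening: 0.58
grip_force: 62.2
```

Run:
```python
from h import *
st=bot.state(); print(st["t"],st["position"],st["eef_rot"],st["wrist_force"],st["ft_torque"],st["opening"],st["grip_force"])
x,y,z=st["position"]
s,P,m=near("wrist",(x,y),z+.002,z+.03,.029)
mm=m&(s["pixels"].min(2)>90); p=P[mm]; print(len(p),np.percentile(p[:,2]-z,[5,50,95]))
zf=np.median(p[:,2]); c=circ(outline(s,mm,zf)); print(c-[x,y,0],circ(outline(s,mm,zf),.026)-[x,y])
fl=p[np.hypot(p[:,0]-c[0],p[:,1]-c[1])>.019]; A=np.c_[fl[:,:2]-c[:2],np.ones(len(fl))]
print("plane",np.linalg.lstsq(A,fl[:,2],rcond=None)[0]-[0,0,z])
cv2.imwrite("pics/w5.png",cv2.resize(s["pixels"][130:370,90:430],None,fx=2.2,fy=2.2))
```

```text
6.0 [ 0.60082452 -0.08907807  0.12866295] [-1.79977800e+02  1.24591147e-01  1.79999668e+02] [-0.52182606  0.43101268 -1.20146386] [-0.02105607 -0.04398497 -0.02190728] 0.5797493125802955 62.192591428756714
8769 [0.01413392 0.01556703 0.01693622]
[-0.00026901 -0.00046126  0.02543574] [-0.00033927 -0.00035973]
plane [ 0.02469843 -0.01176314  0.01513876]
```

View pics/w5.png

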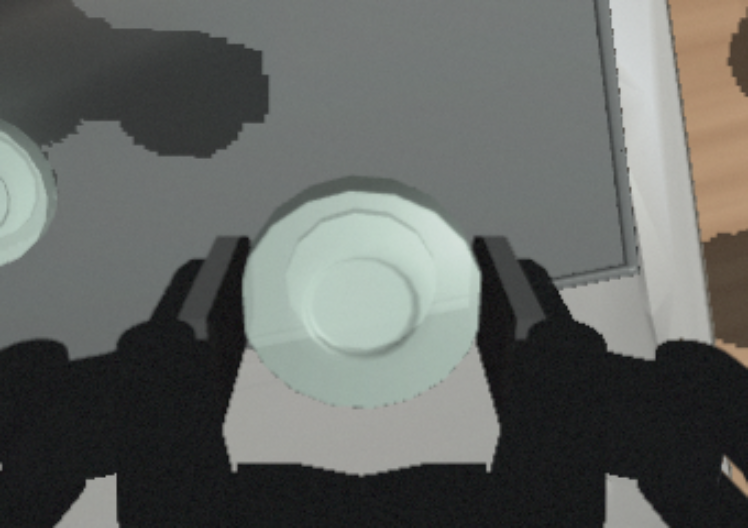

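Lid gripped level, centred within 0.5 mm of the TCP, underside about 0.7 mm below it. Now I carry it over the jar.

Converted, 21.2 cm / 100 = 0.212, 19.5 cm / 100 = 0.195.

Emit:
{"name": "apply_moves", "arguments": {
  "plan": [
    [0,0,0,0,0.02,0.005,4],
    [0,0,0,-0.005,0.055,0.01,4],
    [0,0,0,-0.01,0.095,0.01,4],
    [0,0,0,-0.015,0.135,0.01,4],
    [0,0,0,-0.02,0.17,0.01,4],
    [0,0,0,-0.023,0.195,0,4],
    [0,0,0,-0.023,0.212,-0.015,4],
    [0,0,0,-0.023,0.212,-0.025,4],
    [0,0,0,-0.023,0.212,-0.025,4],
    [0,0,0,-0.023,0.212,-0.025,4]
  ]
}}

```text
t: 7.05
position: [0.5771, 0.1219, 0.1014]
eef_rot: [-180.0, -0.1, 179.9]
wrist_force: [-0.5, 0.1, -0.1]
opening: 0.579
grip_force: 62.2
```

Run:
```python
from h import *
for k in range(2):
    st=bot.state(); print(st["t"],st["position"],st["eef_rot"],st["wrist_force"],st["grip_force"])
    x,y,z=st["position"]
    s,P,m=near("wrist",(x,y),z+.002,z+.03,.029)
    mm=m&(s["pixels"].min(2)>90); p=P[mm]
    zf=np.median(p[:,2]); print("lid",zf,circ(outline(s,mm,zf)),circ(outline(s,mm,zf),.026))
for cam in("scene","top"):
    s=viewer.snapshot(cam); cv2.imwrite(f"pics/{cam}1.png",s["pixels"])
    s,P,m=near(cam,(.578,.122),.112,.13,.035); p=P[m]; print(cam,len(p), len(p) and circ(outline(s,m,.12),.026))
a=cv2.imread("pics/scene1.png")[110:260,165:315]; cv2.imwrite("pics/scene1c.png",cv2.resize(a,None,fx=4,fy=4,interpolation=cv2.INTER_CUBIC))
```

```text
7.05 [0.57707056 0.12189765 0.10137578] [-1.79966953e+02 -1.04049832e-01  1.79948941e+02] [-0.5128825   0.14870713 -0.13720399] 62.24828481674194
lid 0.11697248444694375 [0.57673155 0.12137355 0.02542909] [0.57667006 0.12142675]
7.1 [0.57754211 0.12189354 0.10199341] [-1.79983166e+02 -3.55160973e-02  1.79928899e+02] [ 0.16175146 -0.15379159 -0.14174901] 62.24854588508606
lid 0.1176112639388032 [0.57714541 0.12135489 0.02544868] [0.5770997  0.12140005]
scene 183 [0.57031357 0.12372576]
top 0 0
```

View pics/scene1c.png

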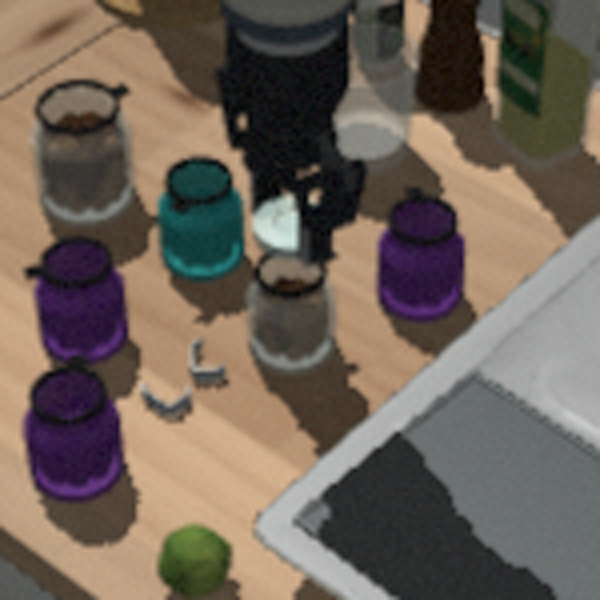

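The scene view shows the lid at (275,222) held level above the ready jar's mouth at (290,272), with the clips untouched. Measured lid-to-ring offset is about 0.7 and 0.8 mm. I'll correct that and lower.

Converted, -2.7 cm / 100 = -0.027, 0.08 cm / 100 = 0.0008.

Emit:
{"name": "apply_moves", "arguments": {
  "plan": [
    [0,0,0,0.0007,0.0008,-0.005,4],
    [0,0,0,0.0007,0.0008,-0.013,4],
    [0,0,0,0.0007,0.0008,-0.021,4],
    [0,0,0,0.0007,0.0008,-0.026,4],
    [0,0,0,0.0007,0.0008,-0.027,4],
    [0,0,0,0.0007,0.0008,-0.027,4],
    [0,0,0,0.0007,0.0008,-0.027,4]
  ]
}}

```text
t: 8.05
position: [0.5782, 0.1239, 0.0754]
eef_rot: [180.0, 0.0, -180.0]
wrist_force: [0.7, 0.2, -0.1]
opening: 0.582
grip_force: 62.2
```

```bash
cat > f.py <<'E'
from h import *
L=[]
for k in range(8):
    viewer.snapshot("wrist"); st=bot.state(); L.append(np.r_[st["position"]*1000,st["wrist_force"]])
L=np.array(L); print(st["t"],L.mean(0).round(2),L.std(0).round(2),st["eef_rot"].round(2),st["grip_force"])
E
python3 f.py
```

```text
8.45 [ 5.7827e+02  1.2386e+02  7.5560e+01 -3.0000e-02 -2.2000e-01 -8.6000e-01] [0.06 0.03 0.05 0.35 0.46 0.29] [ 1.8e+02  1.0e-02 -1.8e+02] 62.249311208724976
```

Converted, -0.5 cm / 100 = -0.005, -0.12 cm / 100 = -0.0012.

Emit:
{"name": "apply_moves", "arguments": {
  "plan": [
    [0,0,0,0,-0.0012,0,4],
    [0,0,0,0,-0.0012,-0.002,4],
    [0,0,0,0,-0.0012,-0.004,4],
    [0,0,0,0,-0.0012,-0.005,4],
    [0,0,0,0,-0.0012,-0.005,4]
  ]
}}

```text
t: 8.95
position: [0.5781, 0.1228, 0.0702]
eef_rot: [180.0, -0.0, -180.0]
wrist_force: [-0.1, 0.6, -0.5]
opening: 0.577
grip_force: 62.5
```

```bash
python3 f.py
```

```text
9.35 [ 5.7812e+02  1.2270e+02  7.0320e+01 -2.2000e-01  1.1700e+00 -1.5000e-01] [0.02 0.04 0.05 0.28 0.37 0.44] [ 180.    0. -180.] 62.54284607246518
```

Position is on target and it is just at contact (Fz up about 0.7 N). I'll press in small steps.

Emit:
{"name": "apply_moves", "arguments": {
  "plan": [
    [0,0,0,0,0,-0.0005,4],
    [0,0,0,0,0,-0.001,4],
    [0,0,0,0,0,-0.0015,4],
    [0,0,0,0,0,-0.0015,4],
    [0,0,0,0,0,-0.0015,4]
  ]
}}

```text
t: 9.85
position: [0.5782, 0.1227, 0.069]
eef_rot: [180.0, 0.0, -180.0]
wrist_force: [-1.1, 2.2, 1.4]
opening: 0.578
grip_force: 62.8
```

```bash
python3 f.py
```

```text
10.25 [578.2  122.7   68.92  -0.62   2.25   3.29] [0.02 0.03 0.04 0.42 0.42 0.56] [1.8e+02 1.0e-02 1.8e+02] 62.786680245772004
```

Converted, -0.17 cm / 100 = -0.0017, -0.15 cm / 100 = -0.0015.

Emit:
{"name": "apply_moves", "arguments": {
  "plan": [
    [0,0,0,0,0,-0.0005,4],
    [0,0,0,0,0,-0.001,4],
    [0,0,0,0,0,-0.0015,4],
    [0,0,0,0,0,-0.0017,4],
    [0,0,0,0,0,-0.0017,4]
  ]
}}

```text
t: 10.75
position: [0.5783, 0.1227, 0.0675]
eef_rot: [180.0, 0.0, -180.0]
wrist_force: [-1.3, 2.2, 6.9]
opening: 0.58
grip_force: 63.0
```

```bash
python3 f.py
```

```text
11.15 [578.24 122.69  67.56  -1.89   2.42   7.5 ] [0.01 0.02 0.02 0.84 0.4  0.52] [ 1.7999e+02  2.0000e-02 -1.8000e+02] 62.96154158189893
```

Converted, -0.06 cm / 100 = -0.0006, -0.03 cm / 100 = -0.0003.

Emit:
{"name": "apply_moves", "arguments": {
  "plan": [
    [0,0,0,0,0,-0.0003,4],
    [0,0,0,0,0,-0.0006,4],
    [0,0,0,0,0,-0.0006,4],
    [0,0,0,0,0,-0.0006,4]
  ]
}}

```text
t: 11.55
position: [0.5782, 0.1227, 0.0671]
eef_rot: [180.0, 0.0, -180.0]
wrist_force: [-2.6, 2.7, 9.4]
opening: 0.581
grip_force: 63.1
```

```bash
python3 f.py
python3 - <<'E'
from h import *
st=bot.state(); x,y,z=st["position"]
s,P,m=near("wrist",(x,y),z+.002,z+.03,.029)
mm=m&(s["pixels"].min(2)>90); p=P[mm]; zf=np.median(p[:,2]); c=circ(outline(s,mm,zf)); print("lid",zf-z,c-[x,y,0])
fl=p[np.hypot(p[:,0]-c[0],p[:,1]-c[1])>.019]; A=np.c_[fl[:,:2]-c[:2],np.ones(len(fl))]
print("plane",np.linalg.lstsq(A,fl[:,2],rcond=None)[0])
a=viewer.snapshot("scene")["pixels"]; b=cv2.imread("pics/scene1.png"); sl=np.s_[150:225,215:270]
z=lambda q:cv2.resize(q,None,fx=6,fy=6,interpolation=cv2.INTER_CUBIC)
cv2.imwrite("pics/cmp.png",np.hstack([z(b[sl]),z(a[sl])]))
E
```

```text
11.95 [578.28 122.71  67.13  -2.51   2.38   8.94] [0.02 0.01 0.01 0.75 0.56 0.6 ] [ 1.7999e+02  3.0000e-02 -1.8000e+02] 63.0783212184906
lid 0.015649591769247073 [-0.00026711 -0.00055427  0.02535198]
plane [ 0.011321   -0.01068397  0.08245494]
```

View pics/cmp.png

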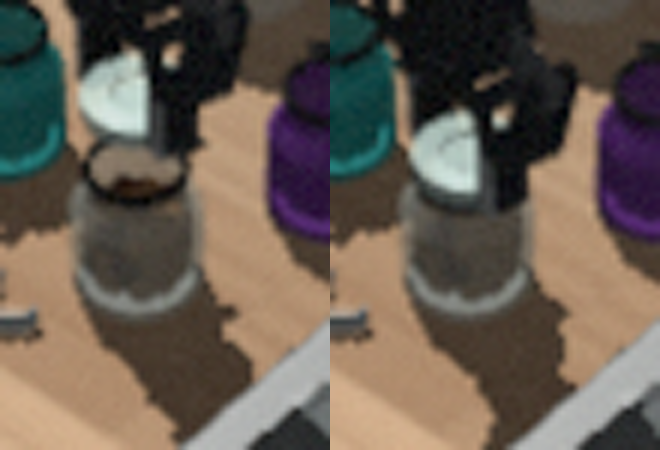

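The lid sits on the ring with the jar in the same place: its foot is at (135,295) in the left half and (468,295) in the right. Contact force is about 9.8 N with the lid level. Now I hold it.

Emit:
{"name": "apply_moves", "arguments": {
  "plan": [
    [0,0,0,0,0,0,4],
    [0,0,0,0,0,0,4],
    [0,0,0,0,0,0,4],
    [0,0,0,0,0,0,4],
    [0,0,0,0,0,0,4],
    [0,0,0,0,0,0,4],
    [0,0,0,0,0,0,4],
    [0,0,0,0,0,0,4],
    [0,0,0,0,0,0,4],
    [0,0,0,0,0,0,4]
  ]
}}

```text
t: 13.05
position: [0.5783, 0.1227, 0.0671]
eef_rot: [180.0, 0.0, -180.0]
wrist_force: [-1.9, 2.4, 8.8]
opening: 0.578
grip_force: 63.1
```

Emit:
{"name": "apply_moves", "arguments": {
  "plan": [
    [0,0,0,0,0,0,4],
    [0,0,0,0,0,0,4],
    [0,0,0,0,0,0,4],
    [0,0,0,0,0,0,4],
    [0,0,0,0,0,0,4],
    [0,0,0,0,0,0,4],
    [0,0,0,0,0,0,4],
    [0,0,0,0,0,0,4],
    [0,0,0,0,0,0,4],
    [0,0,0,0,0,0,4]
  ]
}}

```text
t: 14.05
position: [0.5783, 0.1227, 0.0671]
eef_rot: [180.0, 0.0, -180.0]
wrist_force: [-3.3, 3.1, 9.0]
opening: 0.579
grip_force: 63.1
```

Emit:
{"name": "apply_moves", "arguments": {
  "plan": [
    [0,0,0,0,0,0,4],
    [0,0,0,0,0,0,4],
    [0,0,0,0,0,0,4],
    [0,0,0,0,0,0,4],
    [0,0,0,0,0,0,4],
    [0,0,0,0,0,0,4],
    [0,0,0,0,0,0,4],
    [0,0,0,0,0,0,4],
    [0,0,0,0,0,0,4],
    [0,0,0,0,0,0,4]
  ]
}}

```text
t: 15.05
position: [0.5783, 0.1227, 0.0671]
eef_rot: [180.0, 0.0, -180.0]
wrist_force: [-2.9, 1.2, 8.7]
opening: 0.579
grip_force: 63.1
```

```bash
python3 f.py
```

```text
15.45 [578.28 122.71  67.13  -2.07   2.45   9.11] [0.02 0.01 0.01 0.42 0.51 0.49] [ 1.7999e+02  2.0000e-02 -1.8000e+02] 63.07784493081272
```

```bash
python3 -c "
from bench import bot
print(bot.finish_job())"
```

```text
the job is handed in; nothing more can be done
None
```

I set the small lid squarely on the ready jar (the small one with the clips), held it at about 10 N for over three seconds, and handed the job in with the arm still pressing and gripping; the hand-in returned no verdict.

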